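# Lay out the watch repair bench for the lunch break

### The job

Park the watch job tidily: stand the movement holder on the bench midway between the oil-pot stand and the steel anvil, and put the smoked dust cover over it, skirt down on the bench. Put the larger of the two round tins straight behind the covered holder (on the far side from the robot, square to the row of stand and anvil) with about 40 mm of clear bench between cover and tin, and stand the loupe upright, broad end down, centred on that tin's lid. Leave the small tin where it is.

Things in the scene. Friction and masses are not known exactly. Their poses are not given: they have to be found in the camera images.
- oil_stand: oil-pot stand, fixed to the bench: black square base 64 x 64 x 14 mm with four small steel pots standing on it to 25 mm height; origin at the centre of its underside, on the bench; x axis points away from the robot (within 0.1 rad), z up. It and the anvil form a row roughly left to right, 260 mm apart centre to centre, either one on the left
- anvil: steel anvil block, fixed to the bench: 60 x 60 mm, 34 mm high, with a pattern of nine dark holes on top; origin at the centre of its underside, on the bench; axes parallel to those of the oil-pot stand
- holder_mid (a point): movement holder, loose: upright aluminium cylinder 48 mm in diameter, 26 mm high, with a brass watch movement (34 mm across, 2 mm thick) on top; about 0.12 kg; this point is at its centre, 13 mm above its underside; z up
- cover_knob (a point): dust cover, loose: smoked-plastic round hood open at the bottom, 64 mm outer and 58 mm inner diameter, 40 mm high outside, 37 mm deep inside, with a black round knob on top 18 mm in diameter and 24 mm high (the knob reaches from 40 to 64 mm above the lower rim); about 0.06 kg; this point is at the knob's centre, 52 mm above the lower rim; z up along the knob
- big_tin_mid (a point): larger round tin, loose and closed: aluminium, 56 mm in diameter, 22 mm high, flat lid; about 0.08 kg; this point is at its centre, 11 mm above its underside; z up
- loupe_mid (a point): watchmaker's loupe, loose, standing on its broad end: black barrel 29 mm in diameter with a steel band, with a foot 33 mm in diameter and 7 mm high at the broad end, 36 mm high in all; about 0.03 kg; this point is at its centre, 18 mm above its broad end; z points from the broad end to the narrow end
- small_tin_mid (a point): small round tin, loose bystander to be left alone: aluminium, 36 mm in diameter, 16 mm high; this point is at its centre, 8 mm above its underside; z up

How it is judged:
By the outcome, as a careful person would: the job done as asked, in the order asked, and still so for the second after the job is handed in, with the robot touching nothing.
It also fails if it takes over 102 s, if anything falls off the work surface, if the arm or the gripper's body presses on something with over 40 N, if the wrist force passes 120 N, or if a joint passes its speed limit or range.

### The arm

A 6-joint arm with a two-finger parallel gripper is mounted at the origin on the work surface. World frame = base frame: x ahead of the robot, y to its left, z up, the work surface at z = 0. Lengths are in m, angles in rad, forces in N, time in s.
With the tool pointing down it reaches from about 0.375 to 0.9 m from the base axis. Payload 3.1 kg.
Tool frame: the origin (TCP) lies between the finger pads; the fingertips stand 11 mm ahead of it and the grasp point (between the pads) lies 8 mm behind it; z points along the fingers, y is the line along which they close (so a half turn about z gives the same grasp; the last joint's range is limited). The gripper opens to 87 mm and grips with 3 to 60 N. Pads are 19 mm wide; open, the fingers measure 117 mm over their backs; the gripper's body (75 mm by 190 mm) begins 51 mm behind the grasp point.
Start: joints at [0.97, 0.527, 1.433, -0, 1.181, -0.178], TCP at [0.256, 0.57, 0.234] pointing down, gripper open.
Joint ranges: [-3.08, 3.08], [-0.75, 2.2], [0.22, 2.44], [-1.43, 4.57], [0, 2.65], [-2.85, 2.85]. Speed limits (rad/s): [2.79, 2.79, 3.14, 3.14, 3.14, 3.14].

### API

Orientations are given as a unit quaternion [x, y, z, w].
In Python, from rig import robot gives the robot as it stands.
- The arm moves only by the tool move_arm, never from a script. Its argument "moves" is text: rows parted by semicolons, each of 7 numbers parted by spaces: the shift along the tool's x, y, z in units of 100 mm (1.0 is 100 mm), then the turn, a rotation vector about the tool's x, y, z in units of 90 degrees (1.0 is 90 degrees), then the opening, from 0 (shut) to 1 (fully open). A call has 1 to 12 rows; each row is the pose to reach, as a shift and turn from the pose commanded when the call began, along the tool's axes at that moment; what a row does not reach only later rows make up. A row lasts 1/10 s, in which the tool goes at most 50 mm and 8.59 degrees, less where a joint would pass 70% of its speed; a pose out of reach is approached as far as the arm can. A call with a number of a shift or a turn outside -1 to 1 is refused whole. A call with a gripper value outside its range is refused whole. The fingers move at their own pace and stop on an object; "squeeze" is the grip in N (left out, the last holds). Time passes only in rows, so rows that repeat a pose let the fingers close. It gives the time, the measured TCP pose, the force, the opening and the grip force at its end, in the units of the state.
- robot.get_obs(): the state, without advancing time (a new reading comes with each control period).
- robot.camera(name): name is "scene" or "side" or "wrist"; returns a dict with "image" (400x640x3 uint8, red, green, blue), "intrinsics" (3x3 intrinsics, pixels), "dist_coeffs" ([k1, k2, p1, p2, k3] as OpenCV has them; the pictures are not rectified), "extrinsics" (4x4, takes a point from world to camera coordinates). Camera axes: x right, y up, looking along -z (the intrinsics and any distortion apply to the point x, -y, -z); pixel columns grow to the right and rows downward; lengths in m; the calibration is good to about 2 mm. A picture is of the moment at which its call begins. There is no depth.
- robot.hand_in(): hands the job in; it is judged then, once.
The state is a dict: "time": time; "q": joint angles; "joint_velocities": joint speeds; "joint_torque": joint torques, N m; "position": TCP position; "tool_rot": TCP orientation; "ft_force": force on the tool from outside, world axes, zero at the start; "moment": the same for the moment, N m; "grip_width": finger opening in m; "grip_force": force on a finger pad.
Only numpy, scipy, OpenCV 4.12 (cv2) and the standard library are available. Lean on these libraries where they do the work, as an engineer would, in place of code of your own. Each camera call takes 0.05 s, during which the arm holds its last target. There are 200 camera calls.

## Working session

There is one attempt and no reset: what is moved stays moved. The work goes in short steps, Python scripts to look and compute and a tool call to move; the robot and the scene stay as the last step left them, time stands still between calls to the robot, and variables do not carry over. Pictures are saved under pics/ and viewed, at most 14 in all, crops included, and the job is handed in when it is done.

Besides the shell and the picture viewer there is one more tool, called after ">>>" as name(argument=value, ...) on one line, values as JSON. move_arm: Moves the arm, as the interface text tells. Shifts and turns lie within -1 to 1; 1 stands for 100 mm of shift or 90 degrees of turn. Its arguments: {"type":"object","properties":{"moves":{"type":"string"},"squeeze":{"type":"number"}},"required":["moves"]}

```bash
mkdir -p pics; ls
cat > h.py <<'E'
import numpy as np, cv2, pickle
from rig import robot
def snap(n,f):
    c=robot.camera(n); cv2.imwrite(f'pics/{f}.png',c['image'][:,:,::-1]); pickle.dump(c,open(f'pics/{f}.pkl','wb')); return c
def ray(c,uv):
    p=cv2.undistortPoints(np.array([[uv]],float),np.array(c['intrinsics']),np.array(c['dist_coeffs']))[0,0]
    E=np.array(c['extrinsics']); R=E[:3,:3]; o=-R.T@E[:3,3]; return o,R.T@np.array([p[0],-p[1],-1])
def at(f,uv,z):
    c=pickle.load(open(f'pics/{f}.pkl','rb')); o,d=ray(c,uv); return o+d*(z-o[2])/d[2]
def proj(f,P):
    c=pickle.load(open(f'pics/{f}.pkl','rb')); E=np.array(c['extrinsics']); p=np.atleast_2d(P)@E[:3,:3].T+E[:3,3]
    p=p*[1,-1,-1]; return cv2.projectPoints(p,np.zeros(3),np.zeros(3),np.array(c['intrinsics']),np.array(c['dist_coeffs']))[0][:,0]
E
python3 - <<'E'
from h import *
for n in('scene','side','wrist'):
    c=snap(n,n+'0'); E=np.array(c['extrinsics']); print(n,(-E[:3,:3].T@E[:3,3]).round(3),c['intrinsics'][0][0])
print(robot.get_obs())
E
```

```text
pics
scene [1.042 0.273 0.482] 364.60759550731945
side [ 0.188 -0.68   0.573] 406.66479394151276
wrist [0.182 0.603 0.383] 276.31642884751165
{'time': 0.15, 'q': array([ 9.69512241e-01,  5.28241426e-01,  1.43363551e+00, -1.99145596e-05,
        1.18136669e+00, -1.78485262e-01]), 'joint_velocities': array([-0.00046793, -0.00298745, -0.00346553, -0.00127846,  0.00179   ,
        0.00152145]), 'joint_torque': array([ 2.96370154e-04, -4.40430057e+01, -1.76842475e+01,  6.33176579e-02,
        5.52004343e-02, -9.60021430e-05]), 'position': array([0.25610053, 0.56951842, 0.23279452]), 'tool_rot': array([ 2.09824588e-01,  9.77738698e-01, -7.67034917e-04, -3.05234308e-04]), 'ft_force': array([ 0.44245304, -0.11794523,  0.75250874]), 'moment': array([ 0.03616197, -0.05700307, -0.0111061 ]), 'grip_force': 0.0, 'grip_width': 0.08690987580616535}
```

View pics/scene0.png

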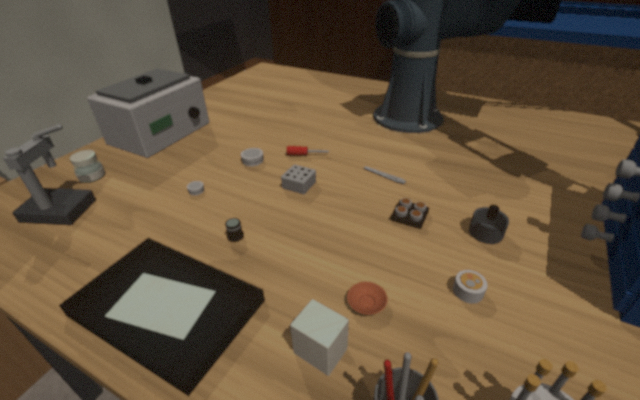

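View pics/side0.png

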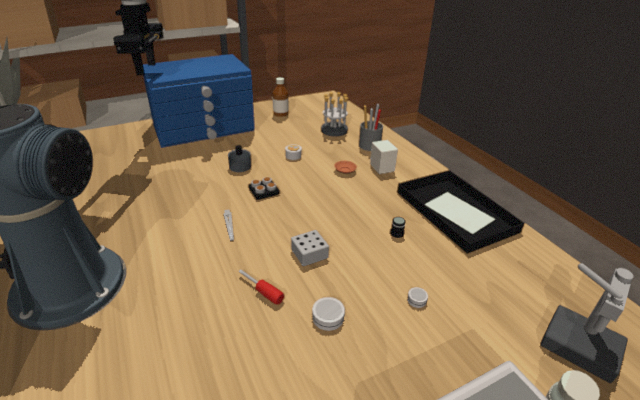

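Both views show every item. Scene pixels: anvil (299,179), stand (409,213), cover (489,223), holder (470,287), big tin (252,157), small tin (195,187), loupe (234,229). I'll enlarge for accurate readings.

Run:
```python
from h import *
def tile(f,cs,out,w=100,h=75,k=4):
    I=cv2.imread(f'pics/{f}.png'); T=[]
    for x,y in cs:
        x0,y0=int(x-w/2),int(y-h/2); t=cv2.resize(I[y0:y0+h,x0:x0+w],None,fx=k,fy=k,interpolation=cv2.INTER_CUBIC)
        t=cv2.convertScaleAbs(t,alpha=1.3)
        for g in range(0,w,10):
            if (x0+g)%10: gg=g+10-(x0+g)%10
            else: gg=g
            cv2.line(t,(gg*k,0),(gg*k,6),(0,255,0)); cv2.putText(t,str(x0+gg),(gg*k,16),0,.35,(0,255,0))
        for g in range(0,h,10):
            gg=g+(-(y0+g))%10
            cv2.line(t,(0,gg*k),(6,gg*k),(0,255,0)); cv2.putText(t,str(y0+gg),(8,gg*k+4),0,.35,(0,255,0))
        t[0]=t[:,0]=255
        T.append(t)
    R=[np.hstack(T[i:i+2]) for i in range(0,len(T),2)]
    cv2.imwrite(f'pics/{out}.png',np.vstack(R))
tile('scene0',[(299,179),(409,213),(480,225),(470,287)],'sc1')
tile('side0',[(310,248),(264,188),(240,160),(293,152)],'sd1')
tile('scene0',[(252,157),(195,187),(234,229),(350,200)],'sc2')
tile('side0',[(328,314),(418,298),(398,228),(310,200)],'sd2')
```

```text
(no output)
```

View pics/sc1.png

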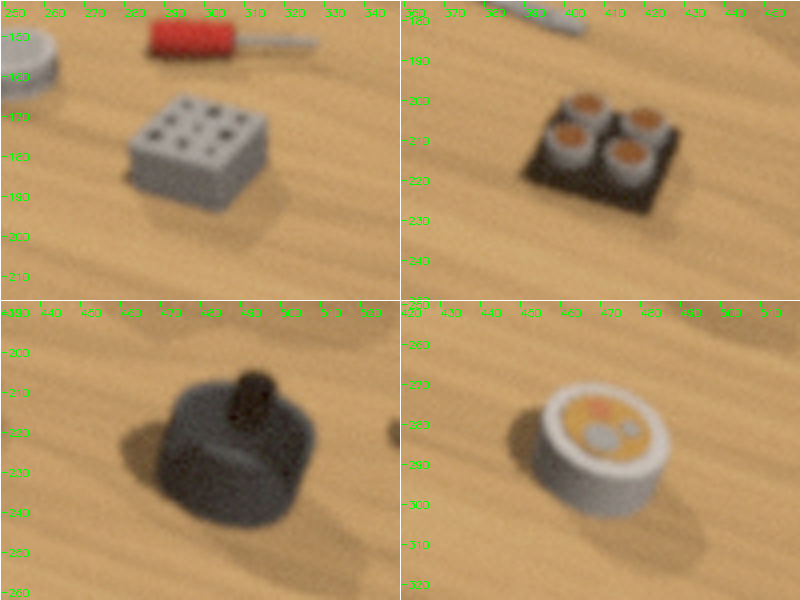

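View pics/sd1.png

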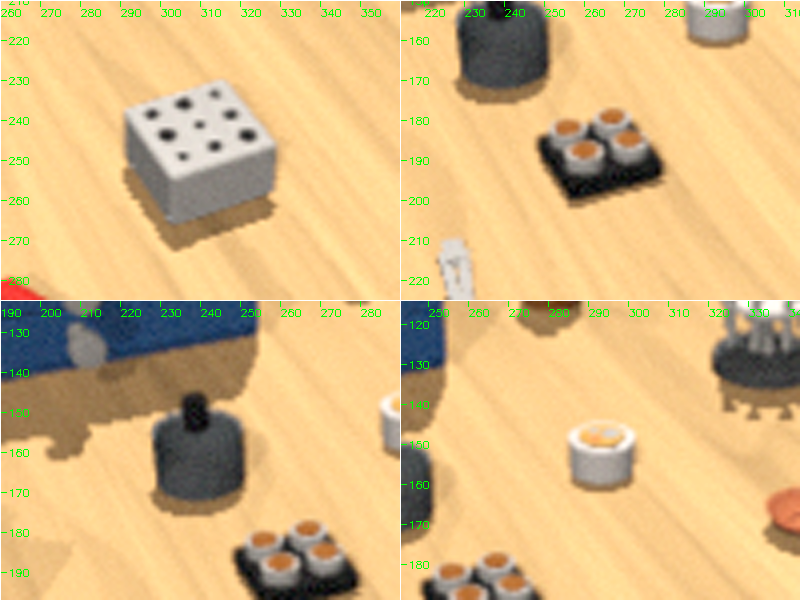

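View pics/sc2.png

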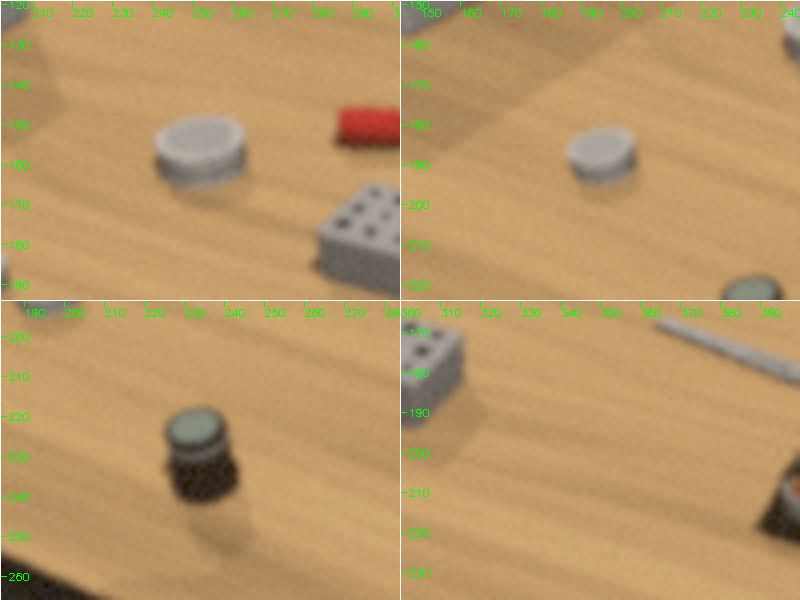

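View pics/sd2.png

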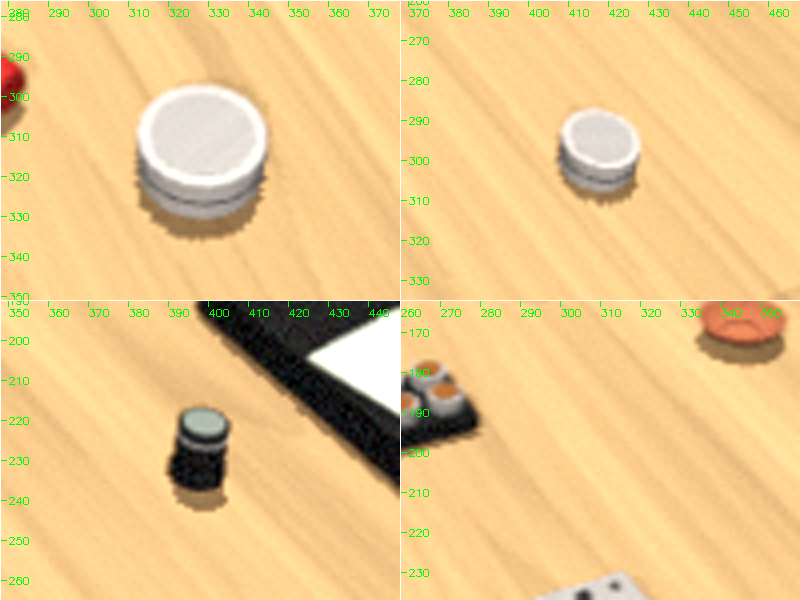

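Crops give the centres: e.g. scene anvil top (298,173), stand pot centroid (411,207), knob (492,213), holder top (471,282), big tin lid (252,153), loupe top (233,222). The midpoint patch of bench looks clear.

```bash
cat > m.py <<'E'
from h import *
M={'anvil':((297.9,172.6),(309.6,240.9),.034),'stand':((410.9,206.6),(263.3,183.1),.025),'knob':((492.1,213.1),(238.4,149.6),.052),
'holder':((470.8,281.7),(293.1,147.9),.026),'big':((251.9,152.9),(328.1,309.4),.022),'small':((195,184.9),(417.6,294.1),.016),'loupe':((232.6,221.9),(398.6,220.4),.036)}
P={}
for k,(a,b,z) in M.items():
    A,B=at('scene0',a,z),at('side0',b,z); P[k]=(A+B)/2; print(k,A[:2].round(4),B[:2].round(4))
E
python3 - <<'E'
from m import *
print(np.linalg.norm(P['anvil']-P['stand']))
o=robot.get_obs()
from scipy.spatial.transform import Rotation as R
print(R.from_quat(o['tool_rot']).as_matrix().round(3))
c=pickle.load(open('pics/wrist0.pkl','rb')); E=np.array(c['extrinsics']); print(E.round(3))
for k in P: print(k,proj('wrist0',P[k]).round(0))
E
```

```text
anvil [ 0.463  -0.1099] [ 0.4616 -0.1096]
stand [0.4561 0.1505] [0.4543 0.1492]
knob [0.442  0.2956] [0.4367 0.298 ]
holder [0.5999 0.2926] [0.597  0.2931]
big [ 0.4219 -0.2717] [ 0.4199 -0.2741]
small [ 0.5881 -0.3067] [ 0.5868 -0.3079]
loupe [ 0.6669 -0.1296] [ 0.6665 -0.1303]
0.2598822143435921
[[-0.912  0.41  -0.001]
 [ 0.41   0.912 -0.001]
 [ 0.    -0.002 -1.   ]]
[[ 0.411  0.912 -0.003 -0.623]
 [-0.872  0.392 -0.294  0.035]
 [-0.267  0.124  0.956 -0.392]
 [ 0.     0.     0.     1.   ]]
anvil [[ 47. 410.]]
stand [[149. 371.]]
knob [[208. 353.]]
holder [[257. 403.]]
big [[-11. 405.]]
small [[ 34. 454.]]
loupe [[104. 473.]]
```

View pics/wrist0.png

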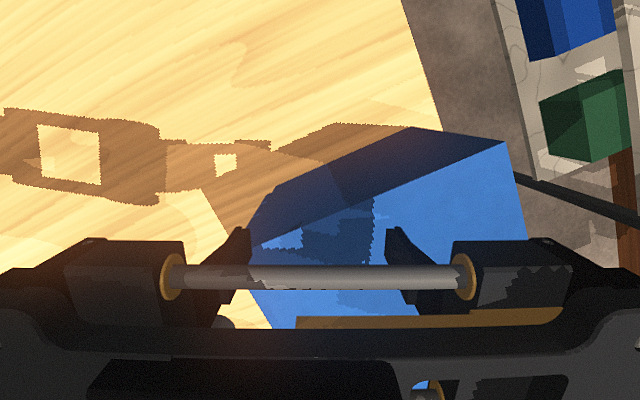

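Wrist view shows only chest and bench (nothing of the job). Both-camera positions agree within about 2 mm, so I'll check obstacle locations and plan.

Run:
```python
from h import *
for n,uv in dict(chestR=(251,131),chestL=(158,141),brush=(335,133),pen=(371,148),dish=(346,172),cube=(384,170),trayL=(398,190),trayN=(470,244),bottle=(281,113)).items(): print(n,at('side0',uv,0)[:2].round(3))
for n,uv in dict(chest=(610,305),brush=(555,395),trayT=(150,245),trayR=(263,297),cube=(322,365),dish=(367,305)).items(): print('s',n,at('scene0',uv,0)[:2].round(3))
# chest top height: front right edge base vs top
b=at('side0',(251,131),0)
for z in (.1,.13,.16,.19): print(z,proj('side0',[b[0],b[1],z]).round(0))
```

```text
chestR [0.537 0.505]
chestL [0.247 0.555]
brush [0.783 0.382]
pen [0.835 0.244]
dish [0.694 0.149]
cube [0.797 0.115]
trayL [0.773 0.015]
trayN [ 0.793 -0.23 ]
bottle [0.683 0.607]
s chest [0.523 0.494]
s brush [0.715 0.423]
s trayT [ 0.762 -0.259]
s trayR [0.761 0.003]
s cube [0.817 0.142]
s dish [0.698 0.158]
0.1 [[249. 102.]]
0.13 [[248.  93.]]
0.16 [[248.  84.]]
0.19 [[247.  74.]]
```

>>> move_arm(moves="0 0 -0.3 0 0 0 1; 0 0 -0.3 0 0 0 1", squeeze=20)

```text
time: 0.35
position: [0.2576, 0.5718, 0.2667]
tool_rot: [0.21, 0.978, 0.003, 0.001]
ft_force: [0.6, 0.9, 0.6]
grip_width: 0.0871
grip_force: 0.0
```

>>> move_arm(moves="-0.5 -0.13 0 0 0 -0.09 1; -1 -0.27 0 0 0 -0.18 1; -1 -0.27 0 0 0 -0.269 1; -1 -0.27 0 0 0 -0.269 1; -1 -0.27 0 0 0 -0.269 1")

```text
time: 0.85
position: [0.3361, 0.5043, 0.2631]
tool_rot: [0.002, 1.0, -0.0, -0.001]
ft_force: [-0.6, 0.2, 0.7]
grip_width: 0.0869
grip_force: 0.0
```

>>> move_arm(moves="-0.44 -0.35 0 0 0 0 1; -0.88 -0.7 0 0 0 0 1; -0.88 -0.7 0 0 0 0 1")

```text
time: 1.15
position: [0.4271, 0.4329, 0.2634]
tool_rot: [0.002, 1.0, -0.0, 0.001]
ft_force: [-0.0, 0.5, -0.9]
grip_width: 0.0872
grip_force: 0.0
```

>>> move_arm(moves="-0.44 -0.35 0 0 0 0 1; -0.88 -0.7 0.3 0 0 0 1; -0.88 -0.7 0.6 0 0 0 1; -0.88 -0.7 0.6 0 0 0 1")

```text
time: 1.55
position: [0.5105, 0.3621, 0.1983]
tool_rot: [0.002, 1.0, -0.002, -0.005]
ft_force: [-1.6, -0.5, 0.7]
grip_width: 0.0867
grip_force: 0.0
```

>>> move_arm(moves="-0.4 -0.35 0.4 0 0 0 1; -0.86 -0.71 0.9 0 0 0 1; -0.86 -0.71 0.9 0 0 0 1; -0.86 -0.71 0.9 0 0 0 1; -0.86 -0.71 0.9 0 0 0 1; -0.86 -0.71 0.9 0 0 0 1")

```text
time: 2.15
position: [0.5977, 0.2955, 0.1151]
tool_rot: [-0.001, 1.0, 0.001, 0.001]
ft_force: [0.5, -0.2, 0.5]
grip_width: 0.0867
grip_force: 0.0
```

Run:
```python
from h import *
from m import P
c=snap('wrist','w1')
print(robot.get_obs()['position'])
for z,r in((.026,.024),(.0,.024)):
    t=np.linspace(0,6.28,40); X=P['holder']; q=proj('w1',np.c_[X[0]+r*np.cos(t),X[1]+r*np.sin(t),t*0+z])
    I=cv2.imread('pics/w1.png') if z else I
    cv2.polylines(I,[q.astype(int)],True,(0,255,0))
cv2.imwrite('pics/w1b.png',I)
```

```text
anvil [ 0.463  -0.1099] [ 0.4616 -0.1096]
stand [0.4561 0.1505] [0.4543 0.1492]
knob [0.442  0.2956] [0.4367 0.298 ]
holder [0.5999 0.2926] [0.597  0.2931]
big [ 0.4219 -0.2717] [ 0.4199 -0.2741]
small [ 0.5881 -0.3067] [ 0.5868 -0.3079]
loupe [ 0.6669 -0.1296] [ 0.6665 -0.1303]
[0.59777022 0.2954684  0.1153499 ]
```

View pics/w1b.png

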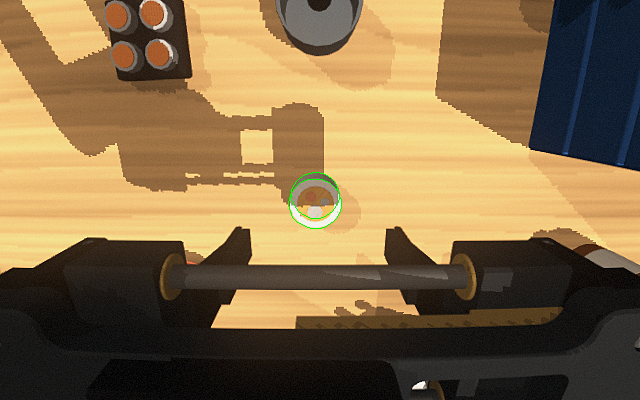

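The wrist view confirms the holder exactly under the predicted rings (316,201). Descending.

>>> move_arm(moves="0 -0.02 0.4 0 0 0 1; 0 -0.02 0.75 0 0 0 1; 0 -0.02 0.9 0 0 0 1; 0 -0.02 0.98 0 0 0 1; 0 -0.02 0.98 0 0 0 1; 0 -0.02 0.98 0 0 0 1")

```text
time: 2.8
position: [0.5996, 0.2919, 0.0172]
tool_rot: [-0.0, 1.0, 0.0, 0.001]
ft_force: [-0.8, 1.1, 0.3]
grip_width: 0.0874
grip_force: 0.0
```

>>> move_arm(moves="0 0 0.02 0 0 0 0.7; 0 0 0.02 0 0 0 0.5; 0 0 0.02 0 0 0 0.4; 0 0 0.02 0 0 0 0.4; 0 0 0.02 0 0 0 0.4; 0 0 0.02 0 0 0 0.4; 0 0 0.02 0 0 0 0.4; 0 0 0.02 0 0 0 0.4", squeeze=20)

```text
time: 3.6
position: [0.5986, 0.2914, 0.0136]
tool_rot: [0.0, 1.0, 0.0, 0.0]
ft_force: [-0.1, 1.1, 0.7]
grip_width: 0.0467
grip_force: 20.0
```

>>> move_arm(moves="0 0 -0.3 0 0 0 0.4; 0 0 -0.6 0 0 0 0.4; 0.2 -0.4 -0.7 0 0 0 0.4; 0.4 -0.8 -0.7 0 0 0 0.4; 0.4 -0.8 -0.7 0 0 0 0.4")

```text
time: 4.1
position: [0.5535, 0.207, 0.0831]
tool_rot: [0.001, 1.0, -0.001, -0.004]
ft_force: [-1.2, -0.3, -0.9]
grip_width: 0.0468
grip_force: 20.0
```

>>> move_arm(moves="0.25 -0.4 0 0 0 0 0.4; 0.5 -0.8 0 0 0 0 0.4; 0.5 -1 0 0 0 0 0.4; 0.5 -1 0 0 0 0 0.4")

```text
time: 4.5
position: [0.508, 0.1091, 0.0834]
tool_rot: [0.002, 1.0, -0.0, -0.001]
ft_force: [-0.4, 0.2, -1.5]
grip_width: 0.0465
grip_force: 20.0
```

>>> move_arm(moves="0.25 -0.4 0 0 0 0 0.4; 0.5 -0.8 0 0 0 0 0.4; 0.5 -0.91 0 0 0 0 0.4; 0.5 -0.91 0 0 0 0 0.4; 0.5 -0.91 0 0 0 0 0.4; 0.5 -0.91 0 0 0 0 0.4")

```text
time: 5.1
position: [0.4597, 0.0212, 0.0836]
tool_rot: [-0.001, 1.0, -0.0, 0.001]
ft_force: [-0.4, 0.7, -1.0]
grip_width: 0.0467
grip_force: 20.0
```

Run:
```python
from h import *
c=snap('side','s2');c=snap('wrist','w2'); print([robot.get_obs()[k].round(4) for k in('position',)], robot.get_obs()['grip_width'])
```

```text
[array([0.4591, 0.0213, 0.0835])] 0.046740038551059127
```

View pics/w2.png

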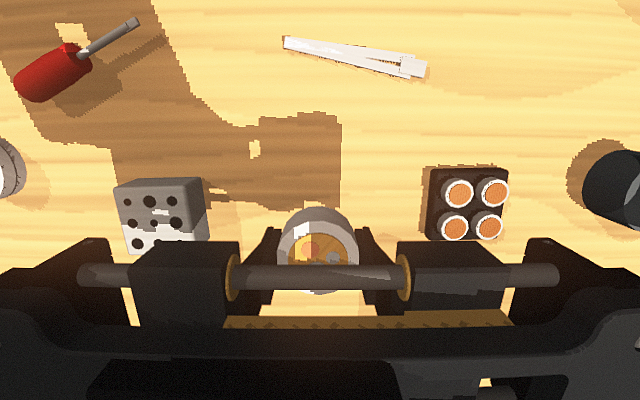

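The wrist view shows the gripped holder between anvil (~160,213) and stand pots (459,193),(495,191),(452,228),(490,227).

Run:
```python
from h import *
print('stand',np.mean([at('w2',p,.025) for p in((459,193),(495,191),(452,228),(490,227))],0).round(4))
print('pred pix anvil/stand',proj('w2',[[.4623,-.1098,.034],[.4552,.1499,.025]]).round(1))
I=cv2.imread('pics/w2.png')[165:265,100:220]; cv2.imwrite('pics/w2c.png',cv2.resize(I,None,fx=5,fy=5,interpolation=cv2.INTER_CUBIC))
```

```text
stand [0.4545 0.1483 0.025 ]
pred pix anvil/stand [[153.2 222.8]
 [475.9 210.9]]
```

View pics/w2c.png

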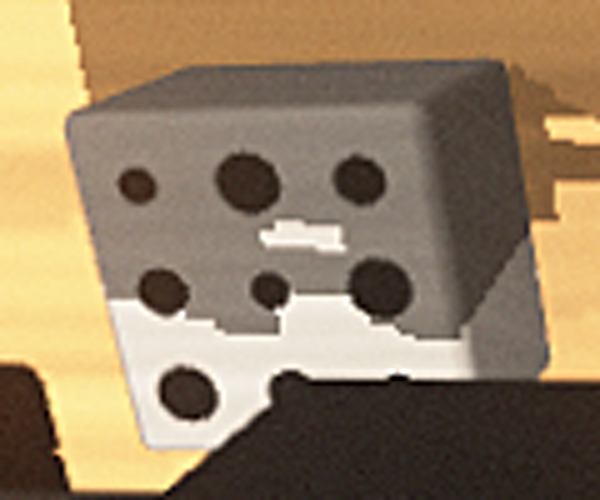

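The anvil's centre hole is at (154,223), predicted (153,223), so the localisation is consistent. Lowering the holder.

>>> move_arm(moves="0.01 -0.015 0.3 0 0 0 0.4; 0.01 -0.015 0.5 0 0 0 0.4; 0.01 -0.015 0.6 0 0 0 0.4; 0.01 -0.015 0.65 0 0 0 0.4; 0.01 -0.015 0.68 0 0 0 0.4; 0.01 -0.015 0.69 0 0 0 0.4; 0.01 -0.015 0.69 0 0 0 0.4; 0.01 -0.015 0.69 0 0 0 0.4")

```text
time: 6.0
position: [0.4578, 0.0187, 0.0151]
tool_rot: [0.0, 1.0, -0.0, 0.001]
ft_force: [0.1, -0.6, -2.4]
grip_width: 0.0463
grip_force: 20.0
```

>>> move_arm(moves="0 0.005 0.01 0 0 0 0.4; 0 0.005 0.01 0 0 0 0.4; 0 0.005 0.01 0 0 0 0.5; 0 0.005 0.01 0 0 0 0.6; 0 0.005 0.01 0 0 0 0.8; 0 0.005 0.01 0 0 0 0.9; 0 0.005 0.01 0 0 0 0.9; 0 0.005 0.01 0 0 0 0.9")

```text
time: 6.8
position: [0.4574, 0.0193, 0.0136]
tool_rot: [0.0, 1.0, -0.0, 0.0]
ft_force: [-0.2, -0.5, -1.2]
grip_width: 0.0748
grip_force: 0.0
```

>>> move_arm(moves="0 0 -0.3 0 0 0 0.9; 0 0 -0.6 0 0 0 0.9; 0 0 -1 0 0 0 0.9; 0 0 -1 0 0 0 0.9; 0 0 -1 0 0 0 0.9")

```text
time: 7.3
position: [0.4579, 0.0192, 0.1143]
tool_rot: [0.0, 1.0, -0.0, 0.001]
ft_force: [0.2, -1.1, 0.0]
grip_width: 0.0782
grip_force: 0.0
```

Run:
```python
from h import *
snap('wrist','w3');snap('side','s3'); print(robot.get_obs()['position'])
for f in('w3','s3'):
    I=cv2.imread(f'pics/{f}.png'); t=np.linspace(0,6.28,40)
    for z in(0,.026):
        q=proj(f,np.c_[.4585+.024*np.cos(t),.0197+.024*np.sin(t),t*0+z]); cv2.polylines(I,[q.round().astype(int)],True,(0,255,0))
    c=proj(f,[[.4585,.0197,.013]])[0].astype(int); x,y=max(c[0]-50,0),max(c[1]-50,0); J=I[y:y+100,x:x+100]
    J=cv2.resize(J,(400,400)); T=J if f=='w3' else np.hstack([T,J])
cv2.imwrite('pics/c3.png',T)
```

```text
[0.45662093 0.01942329 0.11284769]
```

View pics/c3.png

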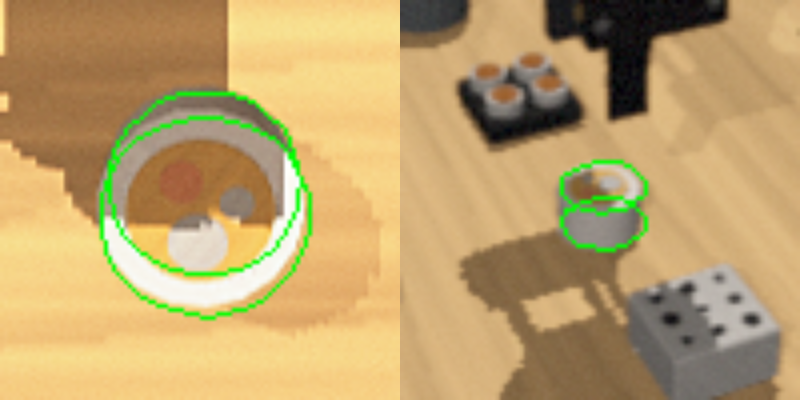

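Holder stands upright within about 1 mm of target (rim aligned with the rings in both views). On to the cover.

>>> move_arm(moves="0.03 0.4 0 0 0 0 0.9; 0.06 0.8 0 0 0 0 0.8; 0.06 1 0 0 0 0 0.7; 0.06 1 0 0 0 0 0.7")

```text
time: 7.8
position: [0.45, 0.1212, 0.112]
tool_rot: [-0.002, 1.0, 0.0, -0.002]
ft_force: [0.2, -0.2, 0.2]
grip_width: 0.0641
grip_force: 0.0
```

>>> move_arm(moves="0.03 0.4 0 0 0 0 0.7; 0.06 0.8 0 0 0 0 0.7; 0.06 1 0 0 0 0 0.7; 0.06 1 0 0 0 0 0.7")

```text
time: 8.2
position: [0.4451, 0.2204, 0.1124]
tool_rot: [-0.001, 1.0, -0.0, -0.001]
ft_force: [0.1, -1.0, -0.9]
grip_width: 0.0612
grip_force: 0.0
```

>>> move_arm(moves="0.03 0.4 0 0 0 0 0.7; 0.06 0.77 0 0 0 0 0.7; 0.06 0.77 0 0 0 0 0.7; 0.06 0.77 0 0 0 0 0.7; 0.06 0.77 0 0 0 0 0.7; 0.06 0.77 0 0 0 0 0.7")

```text
time: 8.8
position: [0.4395, 0.2946, 0.1132]
tool_rot: [0.001, 1.0, -0.0, -0.001]
ft_force: [-0.5, -1.0, 0.5]
grip_width: 0.0608
grip_force: 0.0
```

Run:
```python
from h import *
snap('wrist','w4'); print(robot.get_obs()['position'])
I=cv2.imread('pics/w4.png'); t=np.linspace(0,6.28,40)
for r,z in((.032,0.04),(.009,.064)):
    q=proj('w4',np.c_[.4394+r*np.cos(t),.2968+r*np.sin(t),t*0+z]); cv2.polylines(I,[q.round().astype(int)],True,(0,255,0)); print(q.mean(0))
I=cv2.convertScaleAbs(I,alpha=1.6)
cv2.imwrite('pics/c4.png',cv2.resize(I[100:300,220:420],(600,600)))
```

```text
[0.43957791 0.29480352 0.11334383]
[320.89758286 209.79936926]
[321.17745595 220.37906772]
```

View pics/c4.png

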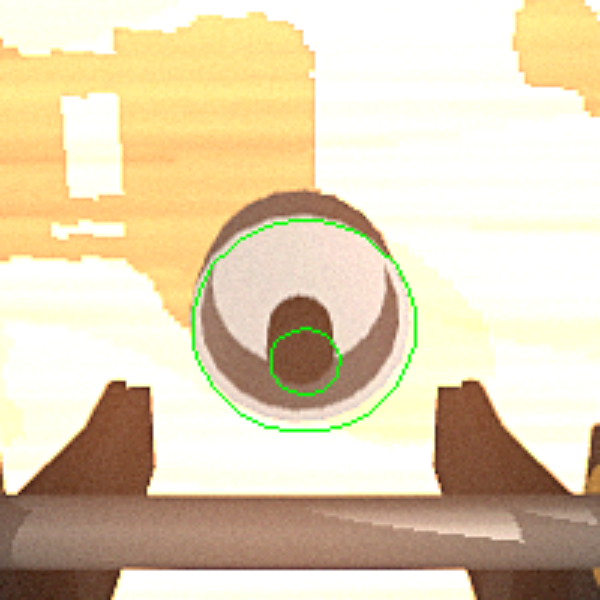

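The knob top sits at crop (301,352), about 2 mm nearer the robot and 1 mm right of prediction: (0.437, 0.296). Correcting and descending.

>>> move_arm(moves="0.02 0.01 0.3 0 0 0 0.6; 0.02 0.01 0.5 0 0 0 0.6; 0.02 0.01 0.57 0 0 0 0.6; 0.02 0.01 0.585 0 0 0 0.6; 0.02 0.01 0.585 0 0 0 0.6; 0.02 0.01 0.585 0 0 0 0.6")

```text
time: 9.45
position: [0.4382, 0.2974, 0.0559]
tool_rot: [0.0, 1.0, 0.0, 0.001]
ft_force: [0.3, -0.2, 0.6]
grip_width: 0.0521
grip_force: 0.0
```

>>> move_arm(moves="0 0 0 0 0 0 0.4; 0 0 0 0 0 0 0.25; 0 0 0 0 0 0 0.1; 0 0 0 0 0 0 0.1; 0 0 0 0 0 0 0.1; 0 0 0 0 0 0 0.1; 0 0 0 0 0 0 0.1; 0 0 0 0 0 0 0.1; 0 0 0 0 0 0 0.1", squeeze=15)

```text
time: 10.35
position: [0.4374, 0.2973, 0.055]
tool_rot: [0.0, 1.0, -0.0, -0.0]
ft_force: [0.6, -0.0, -0.3]
grip_width: 0.0171
grip_force: 15.0
```

>>> move_arm(moves="0 0 -0.3 0 0 0 0.1; 0 0 -0.6 0 0 0 0.1; 0 -0.2 -0.7 0 0 0 0.1; -0.06 -0.6 -0.7 0 0 0 0.1; -0.06 -0.9 -0.7 0 0 0 0.1; -0.06 -0.9 -0.7 0 0 0 0.1")

```text
time: 10.95
position: [0.4429, 0.2046, 0.125]
tool_rot: [0.002, 1.0, -0.001, -0.001]
ft_force: [0.1, 0.7, -0.3]
grip_width: 0.0174
grip_force: 15.0
```

>>> move_arm(moves="-0.04 -0.4 0 0 0 0 0.1; -0.07 -0.8 0 0 0 0 0.1; -0.07 -1 0 0 0 0 0.1; -0.07 -1 0 0 0 0 0.1")

```text
time: 11.35
position: [0.4507, 0.1058, 0.1249]
tool_rot: [0.002, 1.0, -0.0, -0.0]
ft_force: [-0.0, -0.2, -0.6]
grip_width: 0.0174
grip_force: 15.0
```

>>> move_arm(moves="-0.04 -0.4 0 0 0 0 0.1; -0.07 -0.75 0 0 0 0 0.1; -0.07 -0.88 0 0 0 0 0.1; -0.07 -0.88 0 0 0 0 0.1; -0.07 -0.88 0 0 0 0 0.1; -0.07 -0.88 0 0 0 0 0.1; -0.07 -0.88 0 0 0 0 0.1")

```text
time: 12.05
position: [0.457, 0.0206, 0.125]
tool_rot: [-0.001, 1.0, 0.0, -0.0]
ft_force: [0.3, -0.6, -0.7]
grip_width: 0.0176
grip_force: 15.0
```

Run:
```python
from h import *
snap('scene','a5');snap('side','s5'); o=robot.get_obs(); p=o['position']; print(p,o['grip_width'])
T=[]
for f in('a5','s5'):
    I=cv2.imread(f'pics/{f}.png'); t=np.linspace(0,6.28,40)
    for r,z,x,y in((.032,p[2]-.055,p[0],p[1]),(.024,.026,.4575,.0188)):
        q=proj(f,np.c_[x+r*np.cos(t),y+r*np.sin(t),t*0+z]); cv2.polylines(I,[q.round().astype(int)],True,(0,255,0))
    c=proj(f,[[.4585,.0197,.05]])[0].astype(int); x,y=max(c[0]-50,0),max(c[1]-50,0)
    T.append(cv2.resize(I[y:y+100,x:x+100],(400,400),interpolation=cv2.INTER_CUBIC))
cv2.imwrite('pics/c5.png',np.hstack(T))
```

```text
[0.45723215 0.02019906 0.12506391] 0.017484815306889657
```

View pics/c5.png

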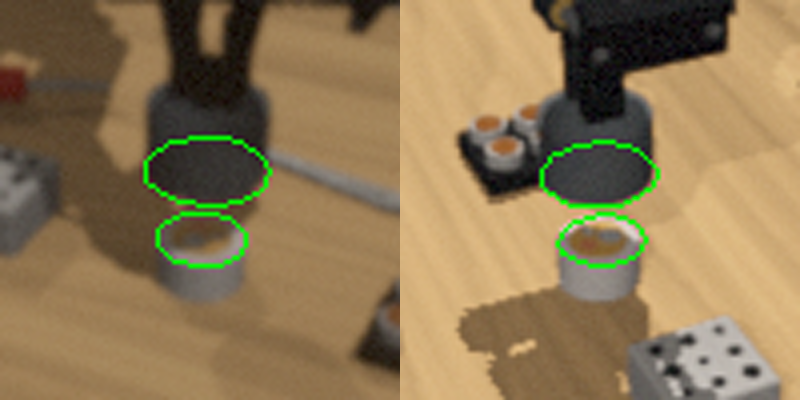

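Hood and holder are coaxial to about 1 mm in both views (5 mm clearance). Lowering.

>>> move_arm(moves="0 -0.01 0.1 0 0 0 0.1; 0 -0.01 0.2 0 0 0 0.1; 0 -0.01 0.3 0 0 0 0.1; 0 -0.01 0.4 0 0 0 0.1; 0 -0.01 0.5 0 0 0 0.1; 0 -0.01 0.58 0 0 0 0.1; 0 -0.01 0.64 0 0 0 0.1; 0 -0.01 0.67 0 0 0 0.1; 0 -0.01 0.69 0 0 0 0.1; 0 -0.01 0.695 0 0 0 0.1; 0 -0.01 0.695 0 0 0 0.1")

```text
time: 13.25
position: [0.4576, 0.0182, 0.0557]
tool_rot: [0.0, 1.0, -0.0, 0.0]
ft_force: [-1.2, 0.7, -0.5]
grip_width: 0.0171
grip_force: 15.0
```

>>> move_arm(moves="0 0 0.01 0 0 0 0.1; 0 0 0.01 0 0 0 0.1; 0 0 0.01 0 0 0 0.3; 0 0 0.01 0 0 0 0.5; 0 0 0.01 0 0 0 0.5; 0 0 0.01 0 0 0 0.5; 0 0 0.01 0 0 0 0.5; 0 0 -0.2 0 0 0 0.5; 0 0 -0.5 0 0 0 0.6; 0 0 -0.7 0 0 0 0.8; 0 0 -0.7 0 0 0 0.9; 0 0 -0.7 0 0 0 0.9")

```text
time: 14.45
position: [0.4574, 0.0183, 0.1256]
tool_rot: [0.0, 1.0, -0.0, 0.0]
ft_force: [0.8, -0.8, -0.6]
grip_width: 0.0677
grip_force: 0.0
```

>>> move_arm(moves="0.06 -0.4 0 0 0 0 1; 0.12 -0.8 0 0 0 0 1; 0.12 -1 0 0 0 0 1; 0.12 -1 0 0 0 0 1")

```text
time: 14.85
position: [0.4454, -0.0839, 0.1244]
tool_rot: [0.002, 1.0, 0.0, -0.0]
ft_force: [-1.0, 0.3, 0.9]
grip_width: 0.0865
grip_force: 0.0
```

>>> move_arm(moves="0.06 -0.4 0 0 0 0 1; 0.12 -0.8 0 0 0 0 1; 0.12 -1 0 0 0 0 1; 0.12 -1 0 0 0 0 1")

```text
time: 15.25
position: [0.4337, -0.1834, 0.1247]
tool_rot: [0.002, 1.0, -0.0, 0.0]
ft_force: [1.1, 0.1, -0.2]
grip_width: 0.0869
grip_force: 0.0
```

>>> move_arm(moves="0.06 -0.4 0 0 0 0 1; 0.12 -0.8 0 0 0 0 1; 0.12 -0.92 0 0 0 0 1; 0.12 -0.92 0 0 0 0 1; 0.12 -0.92 0 0 0 0 1; 0.12 -0.92 0 0 0 0 1; 0.12 -0.92 0 0 0 0 1")

```text
time: 15.95
position: [0.4212, -0.2718, 0.1254]
tool_rot: [-0.001, 1.0, 0.001, -0.0]
ft_force: [0.5, 0.3, -1.0]
grip_width: 0.0872
grip_force: 0.0
```

Run:
```python
from h import *
snap('wrist','w6'); snap('scene','a6'); snap('side','s6'); print(robot.get_obs()['position'])
I=cv2.imread('pics/w6.png'); t=np.linspace(0,6.28,40)
q=proj('w6',np.c_[.4209+.028*np.cos(t),-.2729+.028*np.sin(t),t*0+.022]); cv2.polylines(I,[q.round().astype(int)],True,(0,255,0))
T=[cv2.resize(I[100:300,220:420],(400,400))]
f='s6'
if 1:
    I=cv2.imread(f'pics/{f}.png')
    for r,z,x,y in((.032,0,.4576,.0185),(.032,.04,.4576,.0185)):
        q=proj(f,np.c_[x+r*np.cos(t),y+r*np.sin(t),t*0+z]); cv2.polylines(I,[q.round().astype(int)],True,(0,255,0))
    c=proj(f,[[.4585,.0197,.03]])[0].astype(int); x,y=max(c[0]-50,0),max(c[1]-50,0)
    T.append(cv2.resize(I[y:y+100,x:x+100],(400,400),interpolation=cv2.INTER_CUBIC))
cv2.imwrite('pics/c6.png',np.hstack(T))
```

```text
[ 0.42142126 -0.27285211  0.12561027]
```

View pics/c6.png

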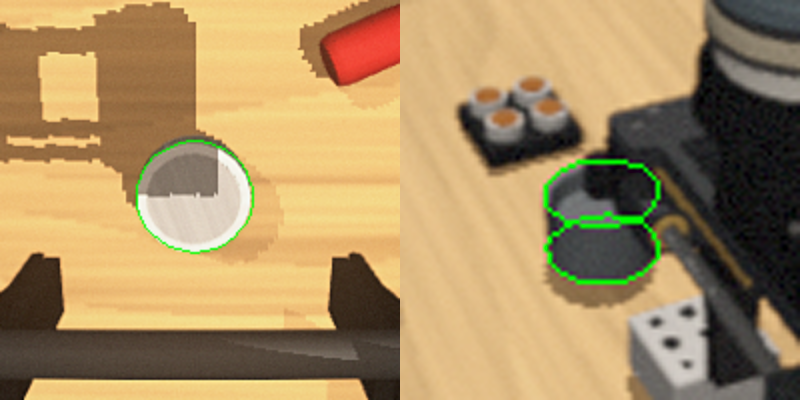

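The cover is seated on the bench (rings match), and the tin lid matches its predicted ring. That was the last allowed view, so from here I measure by code. Gripping the tin.

>>> move_arm(moves="0 -0.005 0.4 0 0 0 1; 0 -0.005 0.8 0 0 0 1; 0 -0.005 0.9 0 0 0 1; 0 -0.005 0.9 0 0 0 1")

```text
time: 16.5
position: [0.4205, -0.2733, 0.0344]
tool_rot: [0.0, 1.0, 0.001, -0.001]
ft_force: [-0.5, 0.1, -0.4]
grip_width: 0.0869
grip_force: 0.0
```

>>> move_arm(moves="0 0 0.15 0 0 0 1; 0 0 0.2 0 0 0 1; 0 0 0.21 0 0 0 1; 0 0 0.21 0 0 0 0.8; 0 0 0.21 0 0 0 0.6; 0 0 0.21 0 0 0 0.5; 0 0 0.21 0 0 0 0.5; 0 0 0.21 0 0 0 0.5; 0 0 0.21 0 0 0 0.5; 0 0 0.21 0 0 0 0.5", squeeze=20)

```text
time: 17.5
position: [0.4213, -0.2742, 0.0147]
tool_rot: [0.0, 1.0, 0.0, 0.0]
ft_force: [-0.8, 0.4, 2.6]
grip_width: 0.0546
grip_force: 20.0
```

>>> move_arm(moves="0 0 -0.3 0 0 0 0.5; 0 0 -0.6 0 0 0 0.5; -0.2 0.2 -0.8 0 0 0 0.5; -0.4 0.5 -0.8 0 0 0 0.5; -0.56 0.95 -0.8 0 0 0 0.5; -0.56 0.95 -0.8 0 0 0 0.5")

```text
time: 18.1
position: [0.4774, -0.174, 0.0944]
tool_rot: [-0.003, 1.0, 0.001, -0.001]
ft_force: [-1.3, -0.0, -1.0]
grip_width: 0.0543
grip_force: 20.0
```

>>> move_arm(moves="-0.2 0.4 0 0 0 0 0.5; -0.4 0.8 0 0 0 0 0.5; -0.5 1 0 0 0 0 0.5; -0.5 1 0 0 0 0 0.5")

```text
time: 18.5
position: [0.5281, -0.0772, 0.0942]
tool_rot: [-0.002, 1.0, 0.0, 0.0]
ft_force: [0.6, -0.4, -0.8]
grip_width: 0.0545
grip_force: 20.0
```

>>> move_arm(moves="-0.15 0.4 0 0 0 0 0.5; -0.3 0.8 0 0 0 0 0.5; -0.3 1 0 0 0 0 0.5; -0.3 1 0 0 0 0 0.5; -0.3 1 0 0 0 0 0.5; -0.3 1 0 0 0 0 0.5; -0.3 1 0 0 0 0 0.5")

```text
time: 19.2
position: [0.5573, 0.0192, 0.0945]
tool_rot: [0.001, 1.0, -0.0, -0.0]
ft_force: [1.5, 0.5, -1.0]
grip_width: 0.0545
grip_force: 20.0
```

Run:
```python
from h import *
print(np.mean([(robot.camera('side'),robot.get_obs()['position'])[1] for _ in range(6)],0).round(4))
```

```text
[0.5574 0.0199 0.0946]
```

>>> move_arm(moves="0 0.01 0.3 0 0 0 0.5; 0 0.01 0.5 0 0 0 0.5; 0 0.01 0.65 0 0 0 0.5; 0 0.01 0.74 0 0 0 0.5; 0 0.01 0.78 0 0 0 0.5; 0 0.01 0.8 0 0 0 0.5; 0 0.01 0.8 0 0 0 0.5; 0 0.01 0.8 0 0 0 0.5")

```text
time: 20.3
position: [0.558, 0.0217, 0.0152]
tool_rot: [0.0, 1.0, -0.0, 0.001]
ft_force: [0.6, -1.2, -0.5]
grip_width: 0.0546
grip_force: 20.0
```

>>> move_arm(moves="0 0 0 0 0 0 0.6; 0 0 0 0 0 0 0.75; 0 0 0 0 0 0 0.9; 0 0 0 0 0 0 0.9; 0 0 0 0 0 0 0.9; 0 0 -0.3 0 0 0 0.9; 0 0 -0.6 0 0 0 0.9; 0 0 -0.9 0 0 0 0.9; 0 0 -0.9 0 0 0 0.9; 0 0 -0.9 0 0 0 0.9; 0 0 -0.9 0 0 0 0.9")

```text
time: 21.4
position: [0.5565, 0.0219, 0.1037]
tool_rot: [0.0, 1.0, 0.0, -0.001]
ft_force: [-0.8, -0.4, -0.9]
grip_width: 0.0783
grip_force: 0.0
```

```bash
cat > tin.py <<'E'
from h import *
import sys
def bright(f,z,guess,s=45,lo=150):
    I=cv2.imread(f'pics/{f}.png'); u=proj(f,[[*guess,z]])[0]; x,y=(u-s/2).astype(int); x=max(x,0);y=max(y,0); J=I[y:y+s,x:x+s].astype(int)
    return J,x,y
E
python3 - <<'E'
from h import *
snap('wrist','w7');snap('scene','a7');snap('side','s7'); print(robot.get_obs()['position'])
# fit lid centre: maximise colour contrast (saturation) inside vs ring outside predicted lid circle
from scipy.optimize import minimize
t=np.linspace(0,2*np.pi,60,endpoint=False)
def score(S,f,p,z,r):
    def m(rr):
        q=proj(f,np.c_[p[0]+rr*np.cos(t),p[1]+rr*np.sin(t),t*0+z]).astype(np.float32)
        return cv2.remap(S,q[:,0],q[:,1],cv2.INTER_LINEAR)
    return np.median(m(r*1.1))*0+ (m(r*1.08)-m(r*.92)).mean()
for f in('w7','a7','s7'):
    I=cv2.imread(f'pics/{f}.png').astype(np.float32); S=(I[:,:,2]-I[:,:,0])/(I.max(2)+20)*100; S=cv2.GaussianBlur(S,(3,3),0)
    for n,g,z,r in(('tin',(.5575,.021),.022,.028),('loupe',(.6667,-.13),.036,.0145)):
        best=max(((score(S,f,(g[0]+a,g[1]+b),z,r),a,b) for a in np.arange(-.008,.0081,.001) for b in np.arange(-.008,.0081,.001)))
        print(f,n,best)
E
```

```text
[0.55651686 0.02186679 0.1032972 ]
w7 tin (np.float32(33.520924), np.float64(-0.001), np.float64(0.0))
w7 loupe (np.float32(1.6092235), np.float64(0.0), np.float64(-0.002))
a7 tin (np.float32(11.407013), np.float64(0.002), np.float64(0.0))
a7 loupe (np.float32(6.802226), np.float64(0.002999999999999999), np.float64(0.002))
s7 tin (np.float32(11.880569), np.float64(0.0), np.float64(0.0))
s7 loupe (np.float32(9.017015), np.float64(-0.001), np.float64(-0.001))
```

Tin placed at (0.557, 0.021), 40 mm behind the cover. To the loupe.

>>> move_arm(moves="-0.3 -0.4 0 0 0 0 0.8; -0.55 -0.76 0 0 0 0 0.7; -0.55 -0.76 0 0 0 0 0.7; -0.55 -0.76 0 0 0 0 0.7")

```text
time: 21.95
position: [0.6121, -0.0551, 0.1034]
tool_rot: [0.001, 1.0, 0.0, -0.001]
ft_force: [-0.8, 0.1, 0.4]
grip_width: 0.062
grip_force: 0.0
```

>>> move_arm(moves="-0.3 -0.4 0 0 0 0 0.7; -0.54 -0.76 0 0 0 0 0.7; -0.54 -0.76 0 0 0 0 0.7; -0.54 -0.76 0 0 0 0 0.7; -0.54 -0.76 0 0 0 0 0.7; -0.54 -0.76 0 0 0 0 0.7; -0.54 -0.76 0 0 0 0 0.7")

```text
time: 22.65
position: [0.6656, -0.1288, 0.1045]
tool_rot: [-0.001, 1.0, 0.0, -0.001]
ft_force: [-0.3, -0.5, 1.3]
grip_width: 0.0612
grip_force: 0.0
```

Run:
```python
from h import *
c=snap('wrist','w8'); print(np.mean([(robot.camera('side'),robot.get_obs()['position'])[1] for _ in range(5)],0).round(4))
I=cv2.imread('pics/w8.png').astype(np.float32); S=(I[:,:,2]-I[:,:,0])/(I.max(2)+20)*100
t=np.linspace(0,2*np.pi,60,endpoint=False)
u=proj('w8',[[.6667,-.13,.036]])[0]; print(u)
def m(p,r,z):
    q=proj('w8',np.c_[p[0]+r*np.cos(t),p[1]+r*np.sin(t),t*0+z]).astype(np.float32); return cv2.remap(S,q[:,0],q[:,1],cv2.INTER_LINEAR)
for z,r in((.036,.0145),(.007,.0165)):
  print(sorted((((m(p,r*1.1,z)-m(p,r*.9,z)).mean().round(2),*np.round(p,4)) for p in [(.6667+a,-.13+b) for a in np.arange(-.008,.0081,.001) for b in np.arange(-.008,.0081,.001)]))[-3:])
x,y=u.astype(int)
for yy in range(y-28,y+32,5): print(yy,' '.join('%3d'%v for v in S[yy,x-36:x+37:4]))
```

```text
[ 0.6662 -0.1298  0.1047]
[316.81724063 212.91578394]
[(np.float32(15.82), np.float64(0.6647), np.float64(-0.131)), (np.float32(16.93), np.float64(0.6647), np.float64(-0.129)), (np.float32(17.87), np.float64(0.6647), np.float64(-0.13))]
[(np.float32(15.16), np.float64(0.6747), np.float64(-0.131)), (np.float32(15.43), np.float64(0.6747), np.float64(-0.129)), (np.float32(17.1), np.float64(0.6747), np.float64(-0.13))]
184  51  50  50  47  51  50  48  50  50  49  51  51  53  38  35  37  35  36  37
189  50  51  52  49  50  48  48  45  42  45  44  43  49  36  37  35  37  37  38
194  50  51  50  49  51  50  50  46  44  48  50  42  48  51  38  38  38  36  36
199  41  40  33  50  50  49  46  31  46  45  49  49  27  51  42  38  38  37  38
204  35  36  35  47  50  48  42  33  10  11  11  11  44  27  44  45  46  40  40
209  39  39  40  39  36  41  50  14  10  11  11  11  10  50  41  43  40  43  37
214  41  39  40  41  41  47  10  12  11  10  11  12  12  47  45  43  43  43  44
219  44  43  44  45  44  41  27  11  12   8  10  10  11  36  48  46  44  48  47
224  42  41  41  40  43  43  50  25  10  11   8  10  38  46  46  46  48  46  46
229  43  43  45  45  46  46  45  43  50  52  53  43  47  46  50  48  48  50  49
234  41  42  41  41  42  40  42  41  41  42  40  43  44  42  44  48  47  47  46
239  43  45  45  42  43  44  42  41  42  44  42  44  41  42  43  41  45  42  43
```

>>> move_arm(moves="-0.01 0 0.3 0 0 0 0.7; -0.01 0 0.6 0 0 0 0.7; -0.01 0 0.75 0 0 0 0.7; -0.01 0 0.81 0 0 0 0.7; -0.01 0 0.81 0 0 0 0.7; -0.01 0 0.81 0 0 0 0.7")

```text
time: 23.55
position: [0.6683, -0.1306, 0.0246]
tool_rot: [0.0, 1.0, -0.0, 0.001]
ft_force: [-0.0, -0.2, 0.0]
grip_width: 0.0611
grip_force: 0.0
```

>>> move_arm(moves="0 0 0 0 0 0 0.5; 0 0 0 0 0 0 0.4; 0 0 0 0 0 0 0.3; 0 0 0 0 0 0 0.25; 0 0 0 0 0 0 0.25; 0 0 0 0 0 0 0.25; 0 0 0 0 0 0 0.25; 0 0 0 0 0 0 0.25; 0 0 0 0 0 0 0.25", squeeze=12)

```text
time: 24.45
position: [0.6674, -0.1303, 0.0237]
tool_rot: [0.0, 1.0, 0.0, 0.0]
ft_force: [-0.3, 0.1, 1.5]
grip_width: 0.0281
grip_force: 12.0
```

>>> move_arm(moves="0 0 -0.3 0 0 0 0.25; 0 0 -0.6 0 0 0 0.25; 0.1 0.2 -0.7 0 0 0 0.25; 0.3 0.5 -0.7 0 0 0 0.25; 0.5 0.7 -0.7 0 0 0 0.25; 0.5 0.7 -0.7 0 0 0 0.25")

```text
time: 25.05
position: [0.6131, -0.0568, 0.0929]
tool_rot: [-0.001, 1.0, 0.001, -0.003]
ft_force: [-0.2, -0.3, -0.8]
grip_width: 0.0281
grip_force: 12.0
```

>>> move_arm(moves="0.3 0.4 0 0 0 0 0.25; 0.5 0.7 0 0 0 0 0.25; 0.6 0.82 0 0 0 0 0.25; 0.6 0.82 0 0 0 0 0.25; 0.6 0.82 0 0 0 0 0.25; 0.6 0.82 0 0 0 0 0.25; 0.6 0.82 0 0 0 0 0.25")

```text
time: 25.75
position: [0.5589, 0.0204, 0.0936]
tool_rot: [0.001, 1.0, -0.0, 0.001]
ft_force: [0.3, 0.4, -0.1]
grip_width: 0.0282
grip_force: 12.0
```

Run:
```python
from h import *
snap('scene','a9');snap('side','s9');snap('wrist','w9')
print(np.mean([(robot.camera('side'),robot.get_obs()['position'])[1] for _ in range(6)],0).round(4),robot.get_obs()['grip_width'])
```

```text
[0.5575 0.0215 0.0935] 0.02807207494889234
```

>>> move_arm(moves="0 0 0.15 0 0 0 0.25; 0 0 0.3 0 0 0 0.25; 0 0 0.4 0 0 0 0.25; 0 0 0.44 0 0 0 0.25; 0 0 0.46 0 0 0 0.25; 0 0 0.47 0 0 0 0.25; 0 0 0.475 0 0 0 0.25; 0 0 0.475 0 0 0 0.25; 0 0 0.475 0 0 0 0.25")

```text
time: 27.1
position: [0.5576, 0.0217, 0.0464]
tool_rot: [0.0, 1.0, -0.0, 0.0]
ft_force: [0.6, -0.5, -0.8]
grip_width: 0.0281
grip_force: 12.0
```

>>> move_arm(moves="0 0 0.008 0 0 0 0.25; 0 0 0.008 0 0 0 0.25; 0 0 0.008 0 0 0 0.32; 0 0 0.008 0 0 0 0.4; 0 0 0.008 0 0 0 0.5; 0 0 0.008 0 0 0 0.6; 0 0 0.008 0 0 0 0.6; 0 0 0.008 0 0 0 0.6")

```text
time: 27.9
position: [0.5573, 0.0218, 0.0451]
tool_rot: [0.0, 1.0, 0.0, -0.0]
ft_force: [-0.0, -0.7, 0.1]
grip_width: 0.0511
grip_force: 0.0
```

>>> move_arm(moves="0 0 -0.2 0 0 0 0.6; 0 0 -0.5 0 0 0 0.6; 0 0 -0.9 0 0 0 0.6; 0 0 -0.9 0 0 0 0.6; 0 0 -0.9 0 0 0 0.6; 0 0 -0.9 0 0 0 0.6")

```text
time: 28.5
position: [0.5565, 0.0219, 0.1344]
tool_rot: [0.0, 1.0, 0.0, -0.001]
ft_force: [-0.7, 0.2, -0.6]
grip_width: 0.0521
grip_force: 0.0
```

>>> move_arm(moves="0 0.3 -0.1 0 0 0 0.6; 0 0.6 -0.2 0 0 0 0.6; 0 1 -0.3 0 0 0 0.6; 0 1 -0.3 0 0 0 0.6; 0 1 -0.3 0 0 0 0.6")

```text
time: 29.0
position: [0.5565, 0.1224, 0.164]
tool_rot: [-0.001, 1.0, -0.0, -0.001]
ft_force: [-0.2, -0.8, -0.9]
grip_width: 0.052
grip_force: 0.0
```

Run:
```python
from h import *
t=np.linspace(0,2*np.pi,60,endpoint=False)
for f,n in(('a10','scene'),('s10','side')):
    snap(n,f); I=cv2.imread(f'pics/{f}.png').astype(np.float32); S=(I[:,:,2]-I[:,:,0])/(I.max(2)+20)*100; V=I.mean(2)
    def m(A,p,r,z):
        q=proj(f,np.c_[p[0]+r*np.cos(t),p[1]+r*np.sin(t),t*0+z]).astype(np.float32); return cv2.remap(A,q[:,0],q[:,1],cv2.INTER_LINEAR)
    for nm,g,z,r,A in(('louptop',(.5575,.0215),.058,.0145,S),('tin',(.557,.021),.022,.028,S),('cover',(.4576,.0185),.0,.032,V),('small',(.5875,-.3073),.016,.018,S)):
        G=[(g[0]+a,g[1]+b) for a in np.arange(-.01,.0101,.001) for b in np.arange(-.01,.0101,.001)]
        print(f,nm,max(((m(A,p,r*1.12,z)-m(A,p,r*.9,z)).mean().round(2),*np.round(p,4)) for p in G))
    x,y=proj(f,[[.5575,.0215,.058]])[0].astype(int); print(x,y)
    for yy in range(y-8,y+36,3): print(yy,' '.join('%3d'%v for v in V[yy,x-22:x+23:2]))
print(robot.get_obs()['position'])
```

```text
a10 louptop (np.float32(10.67), np.float64(0.5585), np.float64(0.0225))
a10 tin (np.float32(13.97), np.float64(0.56), np.float64(0.022))
a10 cover (np.float32(20.12), np.float64(0.4556), np.float64(0.0165))
a10 small (np.float32(11.16), np.float64(0.5895), np.float64(-0.3063))
330 203
195  58  57  59  57  59  62  67  70  68  68  69  64  63  60  45  38  39  47  42  50  49  54  49
198  55  57  58  57  66  69  71  70  69  72  72  71  68  62  46  34  37  45  39  48  52  51  53
201  57  58  58  61  66  69  69  72  61  87  96 105 100  88  56  39  39  42  42  48  45  49  53
204  66  64  73  74  72  73  68  63  74  98 107 107 106 101  77  53  42  40  44  48  50  51  54
207  83  69  71  66  69  65  71  68  42  53  75  80  72  59  53  65  61  50  55  58  68  71  68
210  75  77  73  73  70  70  69  69  45  53  57  61  62  70  59  65  68  65  68  94 105 102  86
213 118 108  91  77  77  84  86  72  34  27  32  37  32  28  27  74  95  90 108 112 113  87  58
216 127 129 131 125 121 138  98  54  21  25  29  31  30  28  30  74 126 139 116  88  73  63  56
219 121 122 123 118 120 148 131  95  36  27  2
[... 1687 characters left out ...]
1  98 106 106 102 114 123 110  97  66  39  31  37  78 155 193 188 143 166 163 162 157 152
207  71  94  93 104 105 123 122 133 141 126 118 126 125 127 161 131  91 150 161 166 163 161 160
210 148 125  92 144 139 105 114 102 134 138 141 142 136 131 119  89  92 160 160 158 162 164 158
213 139 124  95  90  94 100 108 126 134 137 136 135 130 132 126 106 115 167 161 159 158 162 164
216  91  97 100  97  94  98  98 101 103 100 106 112 107  93  96 131 163 170 166 162 160 159 164
219  92  92  95  99  99  95 103 139 107 103 101 104 117 172 169 163 157 164 170 168 167 161 158
222  95  93  89  94 100  92  94  96  99 103 104 103 147 177 176 168 164 160 159 163 168 165 164
[0.55661785 0.12102335 0.16394003]
```

The loupe stands upright and centred on the lid in both views; cover, tin and small tin are where they should be.

```bash
python3 -c "
from rig import robot
print(robot.hand_in())"
```

```text
the job is handed in; nothing more can be done
None
```

The job is done and handed in at about 29 s: the holder is under its cover midway between stand and anvil, the big tin is about 40 mm behind with the loupe upright on its lid, and the small tin was left alone (measured from the cameras to about 2 mm; no verdict was returned).

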